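# Snap the back onto a watch with the hand pusher

### The arm

A 6-joint arm with a two-finger parallel gripper is mounted at the origin on the work surface. World frame = base frame: x ahead of the robot, y to its left, z up, the work surface at z = 0. Lengths are in m, angles in rad, forces in N, time in s.
With the tool pointing down it reaches from about 0.275 to 1 m from the base axis. Payload 8.4 kg.
Tool frame: the origin (TCP) lies between the finger pads; the fingertips stand 19 mm ahead of it and the grasp point (between the pads) is the TCP; z points along the fingers, x is the direction in which the jaws open and shut, and the axes are right-handed (so a half turn about z gives the same grasp; the last joint's range is limited). The gripper opens to 85 mm and grips with 20 to 120 N. Pads are 22 mm wide; open, the fingers measure 114 mm over their backs; the gripper's body (76 mm by 85 mm) begins 54 mm behind the grasp point. The pads swing forward as they close: fully open they stand 13 mm farther back than shut.
Start: joints at [1.219, 0.353, 1.633, -0, 1.155, -0.002], TCP at [0.214, 0.587, 0.25] pointing down, gripper open.
Joint ranges: [-2.63, 2.63], [-0.92, 2.1], [0.06, 2.66], [-1.3, 4.44], [0, 2.69], [-3.02, 3.02]. Speed limits (rad/s): [2.22, 2.22, 2.79, 3.14, 3.14, 3.14].

### API

Orientations are given as a unit quaternion [w, x, y, z].
In Python, from bench import bot gives the robot as it stands. The module is installed in compiled form; this text tells all that it offers.
- The arm moves only by the tool step_arm, never from a script. Its argument "steps" is a list of rows, each a list of 5 numbers: the finger opening in m, from 0 to 0.0854, then the shift along the tool's x, y, z in m, then the turn about the tool's z in rad. In form: [[gripper, dx, dy, dz, roll], ...]. A call has 1 to 20 rows; each row is the pose to reach, as a shift and turn from the pose commanded when the call began, along the tool's axes at that moment; what a row does not reach only later rows make up. A row lasts 1/10 s, in which the tool goes at most 50 mm and 8.59 degrees, less where a joint would pass 70% of its speed; a pose out of reach is approached as far as the arm can. A call with a gripper value outside its range is refused whole. The fingers move at their own pace and stop on an object; the grip force is fixed at half the most. Time passes only in rows, so rows that repeat a pose let the fingers close. It gives the time, the measured TCP pose, the force and the opening at its end, in the units of the state.
- bot.read_state(): the state, without advancing time (a new reading comes with each control period).
- bot.snapshot(name): name is "side" or "top" or "wrist"; returns the picture (480x640x3 uint8, red, green, blue); there is no depth.
- bot.calibration(name): a dict with "K" (3x3 intrinsics, pixels), "rvec" (rotation vector, rad) and "tvec" (3), from world to camera coordinates, as OpenCV has them; the wrist camera has in their place "tool_from_camera" (4x4, takes a point from camera to tool coordinates, whose origin is the TCP and whose axes are the tool frame's). Camera axes: x right, y down, z forward; pixel columns grow to the right and rows downward; lengths in m; the calibration is good to about 2 mm. A picture is of the moment at which its call begins: read the wrist's pose just before it. calibration takes no time and is no camera call.
- bot.hand_in(): hands the job in, once; it reports no verdict.
Trained networks look in the newest picture that a camera, given by its name, has taken for a name from the list of things; names that differ only in an ending like _2 or _b are one class to them, and where a whole thing is asked for, a point or a joint stands for the part that bears it (a point fixed in the world has none). Each returns a list of dicts, best first, with "conf" (0 to 1); they miss things now and then, are a little off and sometimes report something else, mostly with a low value. They report only what shows in the picture. A call takes as long as a camera call. They do not tell look-alikes from the thing itself.
- bot.spot_in(thing, camera): "point" ([x, y, z] in m, in the coordinates of the camera as it stood for that picture, good to about 4 mm: the middle of the surface that is visible of it).
- bot.silhouettes(thing, camera): "pixels" (480x640 bool, what is visible of it).
The state is a dict: "clock": time; "qpos": joint angles; "dq": joint speeds; "joint_efforts": joint torques, N m; "eef_pos": TCP position; "eef_rot": TCP orientation; "wrist_force": force on the tool from outside, world axes, zero at the start; "wrist_torque": the same for the moment, N m; "opening": finger opening in m.
Only numpy, scipy, OpenCV 4.12 (cv2) and the standard library are available. Lean on these libraries where they do the work, as an engineer would, in place of code of your own. Each camera call takes 0.05 s, during which the arm holds its last target.

### The job

The case back lies loose on the watch that is held face down in the blue holder. Take the wooden-handled pusher from its aluminium stand, set its white face squarely on the middle of the back and press gently and steadily until the back clicks fully home all round, without pressing so hard that the crystal underneath cracks; then stand the pusher upright in its stand again and let go. Keep the gripper itself off the watch, its back and the holder, and leave the tin, dish, tweezers and screwdriver where they lie.

Things in the scene. Friction and masses are not known exactly. Their poses are not given: they have to be found in the camera images.
- pusher_grip (a point): where to grip the hand pusher: on the axis of its wooden handle, 52 mm above its pressing face (z axis up along the handle). The pusher is upright, 85 mm tall, about 110 g: a round wooden handle 26 mm in diameter from 22 to 85 mm above the face, a thin aluminium neck, and at the bottom a white nylon die 34 mm in diameter and 15 mm high
- pusher_face (a point): centre of the pusher's flat pressing face, the underside of the white die (z axis up along the handle)
- pusher: the whole pusher; its origin is the centre of its pressing face, z up along the handle
- stand_in (a point): centre of the floor of the pusher's stand, 5 mm above the bench; the pusher's die stands on it. The stand is a low aluminium ring cup fixed to the bench, 52 mm across and 12 mm high, with a round recess 41 mm across and 7 mm deep
- back_top (a point): centre of the flat outer face of the steel case back (z axis out of that face, up). The back is a disc 38 mm in diameter with a 2 mm flange, and a narrower plug below that snaps into the case. While loose it stands about 3 mm proud of its home place
- back: the same case back, about 22 g, loose; its origin is the centre of the foot of its plug, 8.2 mm below the outer face, z up
- seat (a point): the place on the watch where the centre of the back's outer face lies when the back is home (2 mm above the case's rim, z up, moves with the watch): back_top then coincides with it
- holder: blue plastic watch holder fixed to the bench, 104 x 60 mm, 10 mm thick, its four pins 35 mm high, a black knob at one end; origin on the bench under the watch, z up. The pins hold the watch by friction over a rubber cushion: under about 6 N or less it slides down, by 1 to 8 mm, differing each time, until it rests on the cushion, which then gives about 1 mm more under the press
- tin: round aluminium parts tin with a twist cap, 47 mm across, 25 mm high, loose; origin under its centre. Leave alone
- dish: small white ceramic dish, 72 mm across, 18 mm high, loose; origin under its centre. Leave alone
- tweezers: steel tweezers lying flat, 132 mm long, 4 mm high, loose; origin about their middle, tips towards their own +x. Leave alone
- screwdriver: small black-handled screwdriver lying flat, 120 mm long, loose; its blade points to its own +x. Leave alone
- watch: dark steel watch head, 46 mm across, face down in the holder; origin at the centre of the case's rim, 30 to 39 mm above the bench, z up. A square press of roughly 10 to 16 N clicks the back in, and it stays (short of that it springs back up when released); the watch sinks first, so depth does not tell when it is home. Pressed well off its middle the back tips and needs more. Over 21 N cracks the crystal
Not all that is in view belongs to the job. What is shaped like the back but black or green is not meant.

How it is judged:
On the way, in this order (a step that is already met when the one before it is completed fails the run):
1. the pusher is lifted out of its stand (z of pusher_face in the frame of stand_in above 0.02 m), for 0.1 s.
2. the back is home and level, with the upright pusher centred and bearing on it (z of back_top in the frame of seat between -0.0015 and 0.001 m and angle between the z axis of back_top and the z axis of seat, either way round below 0.05 rad and contact force between pusher and back above 0.5 N and angle between the z axis of pusher and the z axis of seat, either way round below 0.15 rad and horizontal distance between pusher_face and back_top below 0.006 m), for 0.02 s.
At the end, for the whole second after the job is handed in: the back is home (within 1 mm) and level (0.05 rad) in the watch; the pusher stands released, upright and at rest on the floor of its stand; tin, dish, tweezers and screwdriver are within 20 mm of where they began (z of back_top in the frame of seat between -0.0015 and 0.001 m and angle between the z axis of back_top and the z axis of seat, either way round below 0.05 rad and horizontal distance between pusher_face and stand_in below 0.006 m and z of pusher_face in the frame of stand_in below 0.003 m and angle between pusher's own z axis and vertical below 0.1 rad and linear speed of each of pusher, back below 0.02 m/s and distance of each of tin, dish, tweezers, screwdriver from where it was at the start of the episode below 0.02 m); the robot touches nothing.
It fails at once if the watch is pressed with more than 21 N, which cracks the crystal (contact force between pusher and back above 21 N or contact force between pusher and holder above 21 N).
It fails at once if the gripper or arm touches the watch, its back or the holder (over 2 N) (contact force between any of the fingers, the arm and back above 2 N or contact force between any of the fingers, the arm and holder above 2 N).
It fails at once if a bystander is moved by more than 20 mm (distance of any of tin, dish, tweezers, screwdriver from where it was at the start of the episode above 0.02 m).
It also fails if it takes over 51 s, if anything falls off the work surface, if the arm or the gripper's body presses on something with over 40 N, if the wrist force passes 120 N, or if a joint passes its speed limit or range.

## Working session

There is one attempt and no reset: what is moved stays moved. The work goes in short steps, Python scripts to look and compute and a tool call to move; the robot and the scene stay as the last step left them, time stands still between calls to the robot, and variables do not carry over. Pictures are saved under pics/ and viewed, and the job is handed in when it is done.

Besides the shell and the picture viewer there is one more tool, called after "Call:" by a JSON object that holds its "method" and its "body", one argument or row to a line. step_arm: Moves the arm, as the interface text tells. Its arguments: {"type":"object","properties":{"steps":{"type":"array","items":{"type":"array","items":{"type":"number"}}}},"required":["steps"]}

```bash
mkdir -p pics; cat > h.py <<'E'
import numpy as np, cv2
from bench import bot
def save(n,f):
    im=bot.snapshot(n); cv2.imwrite('pics/'+f,im[:,:,::-1]); return im
def cam2w(n,p,st=None):
    c=bot.calibration(n)
    if n=='wrist':
        T=np.array(c['tool_from_camera']); t=T[:3,:3]@p+T[:3,3]
        return tool2w(t,st)
    R=cv2.Rodrigues(np.array(c['rvec'],float))[0]; return R.T@(np.array(p)-np.array(c['tvec']).ravel())
def qR(q):
    from scipy.spatial.transform import Rotation as R
    return R.from_quat([q[1],q[2],q[3],q[0]]).as_matrix()
def tool2w(t,st): return qR(st['eef_rot'])@t+np.array(st['eef_pos'])
def proj(n,P,st=None):
    c=bot.calibration(n); K=np.array(c['K'])
    P=np.atleast_2d(P).astype(float)
    if n=='wrist':
        T=np.linalg.inv(np.array(c['tool_from_camera'])); t=(P-np.array(st['eef_pos']))@qR(st['eef_rot'])
        X=t@T[:3,:3].T+T[:3,3]
    else:
        R=cv2.Rodrigues(np.array(c['rvec'],float))[0]; X=P@R.T+np.array(c['tvec']).ravel()
    u=X@K.T; return u[:,:2]/u[:,2:]
def pix2w(n,uv,z,st=None):
    c=bot.calibration(n); K=np.array(c['K']); r=np.linalg.inv(K)@np.array([uv[0],uv[1],1.])
    o=cam2w(n,np.zeros(3),st); d=cam2w(n,r,st)-o
    return o+d*(z-o[2])/d[2]
E
python3 - <<'E'
from h import *
np.set_printoptions(precision=4,suppress=True)
s=bot.read_state(); print(s)
for n in ['side','top','wrist']:
    s=bot.read_state(); save(n,n+'0.png')
    for t in ['pusher','stand_in','back','holder','watch']:
        try: 
            for d in bot.spot_in(t,n): print(n,t,round(d['conf'],2),cam2w(n,np.array(d['point']),s))
        except Exception as e: print(n,t,e)
print(bot.read_state()['clock'])
E
```

```text
{'clock': 0.0, 'qpos': array([ 1.2186,  0.3537,  1.6341, -0.    ,  1.1552, -0.0024]), 'dq': array([-0.0007, -0.0018,  0.0007,  0.0002, -0.0003,  0.0003]), 'joint_efforts': array([  0.0006, -60.5248, -34.2061,  -0.0001,   0.0093,  -0.    ]), 'eef_pos': array([0.2141, 0.5867, 0.2496]), 'eef_rot': array([ 0.0004,  0.8194,  0.5733, -0.0006]), 'wrist_force': array([-0.5448,  0.0829,  0.398 ]), 'wrist_torque': array([-0.0186,  0.0357,  0.0133]), 'opening': 0.08545215468373886}
side pusher 0.69 [0.5221 0.1286 0.0546]
side stand_in 0.83 [0.5112 0.1268 0.0125]
side back 0.79 [0.5246 0.0032 0.0076]
side back 0.74 [ 0.4869 -0.0879  0.0395]
side holder 0.8 [ 0.4748 -0.1014  0.0139]
side holder 0.25 [0.6428 0.2259 0.0182]
side watch 0.58 [ 0.4766 -0.1031  0.0228]
top stand_in 0.86 [0.519  0.1307 0.0143]
top back 0.92 [0.5268 0.0032 0.0128]
top back 0.6 [ 0.4901 -0.0914  0.0371]
top holder 0.79 [ 0.487  -0.0862  0.0144]
top watch 0.7 [ 0.4807 -0.0829  0.0228]
0.9
```

View pics/side0.png

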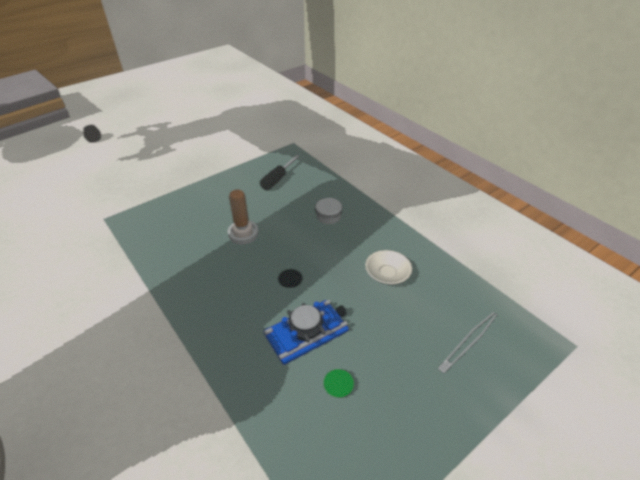

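View pics/top0.png

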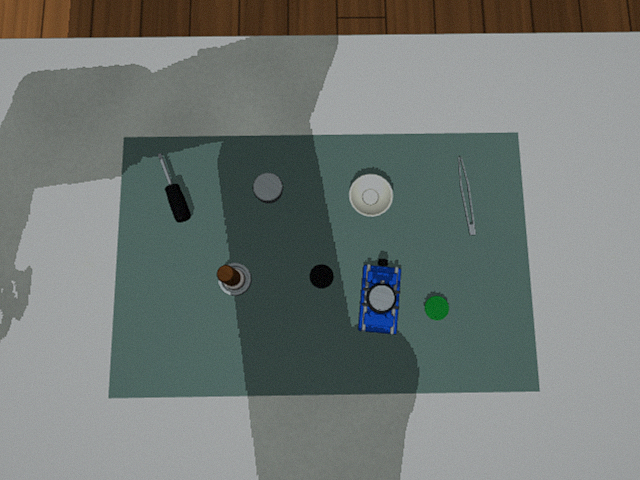

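```bash
cat >> h.py <<'E'
def delta(target,s): return qR(s['eef_rot']).T@(np.array(target)-np.array(s['eef_pos']))
np.set_printoptions(precision=4,suppress=True)
E
python3 - <<'E'
from h import *
print(bot.calibration('wrist'))
s=bot.read_state(); print(qR(s['eef_rot']))
# refined estimates
for n,uv,z in [('top',(381,297),.041),('top',(234.5,279),.012),('side',(305,317),.041),('side',(243,232),.012)]: print(n,uv,pix2w(n,uv,z))
print(delta([.52,.13,.25],s), delta([.44,.03,.25],s))
E
```

```text
{'K': array([[374.6492,   0.    , 325.9053],
       [  0.    , 374.6492, 239.9221],
       [  0.    ,   0.    ,   1.    ]]), 'tool_from_camera': array([[ 1.    ,  0.0004,  0.0005,  0.0011],
       [-0.0005,  0.9635,  0.2678, -0.0677],
       [-0.0004, -0.2678,  0.9635, -0.1244],
       [ 0.    ,  0.    ,  0.    ,  1.    ]])}
[[ 0.3428  0.9394  0.    ]
 [ 0.9394 -0.3428  0.    ]
 [ 0.0001 -0.     -1.    ]]
top (381, 297) [ 0.4898 -0.0884  0.041 ]
top (234.5, 279) [0.5232 0.1377 0.012 ]
side (305, 317) [ 0.486  -0.0908  0.041 ]
side (243, 232) [0.5203 0.1331 0.012 ]
[-0.3247  0.4439  0.0003] [-0.446   0.4031  0.0003]
```

View pics/wrist0.png

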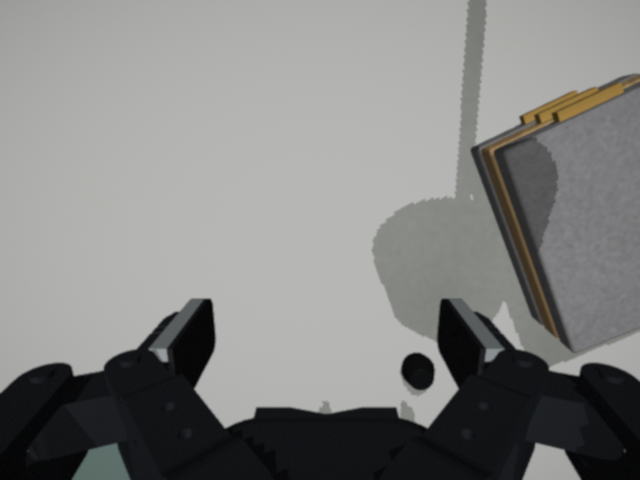

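Call:
{"method": "step_arm", "body": {
  "steps": [
    [0.085, -0.325, 0.445, 0, 0],
    [0.085, -0.325, 0.445, 0, 0],
    [0.085, -0.325, 0.445, 0, 0],
    [0.085, -0.325, 0.445, 0, 0],
    [0.085, -0.325, 0.445, 0, 0],
    [0.085, -0.325, 0.445, 0, 0],
    [0.085, -0.325, 0.445, 0, 0],
    [0.085, -0.325, 0.445, 0, 0],
    [0.085, -0.325, 0.445, 0, 0],
    [0.085, -0.325, 0.445, 0, 0],
    [0.085, -0.325, 0.445, 0, 0],
    [0.085, -0.325, 0.445, 0, 0],
    [0.085, -0.325, 0.445, 0, 0],
    [0.085, -0.325, 0.445, 0, 0]
  ]
}}

```text
clock: 2.3
eef_pos: [0.5203, 0.1299, 0.2502]
eef_rot: [-0.0, 0.819, 0.573, -0.0]
wrist_force: [-0.4, 0.5, -1.0]
opening: 0.085
```

```bash
python3 - <<'E'
from h import *
s=bot.read_state(); print(s['clock'],s['eef_pos'],s['eef_rot'],s['qpos'],s['wrist_force'])
save('wrist','w1.png')
for t in ['pusher','stand_in','back']:
    for d in bot.spot_in(t,'wrist'): print(t,round(d['conf'],2),cam2w('wrist',np.array(d['point']),s))
print(proj('wrist',[[.5215,.135,.012],[.5215,.135,.085]],s))
E
```

```text
2.3 [0.5203 0.1299 0.2502] [-0.0003  0.8193  0.5733 -0.0002] [ 0.2417  0.2157  1.8228  0.0005  1.1036 -0.9796] [-0.4176  0.5444 -0.9697]
pusher 0.67 [0.5158 0.1439 0.0894]
stand_in 0.82 [0.5177 0.1462 0.0082]
back 0.75 [ 0.4909 -0.0866  0.0388]
back 0.74 [0.5267 0.0062 0.0091]
back 0.62 [ 0.4741 -0.1721  0.0098]
[[329.839  206.9683]
 [330.8118 223.7661]]
```

View pics/w1.png

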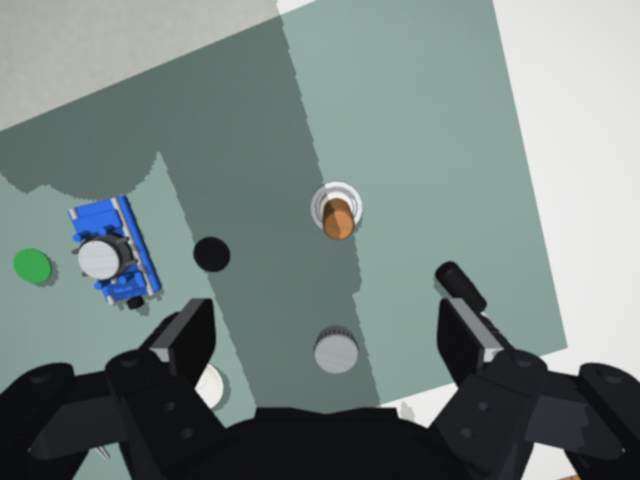

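```bash
python3 - <<'E'
from h import *
s=bot.read_state()
print(pix2w('wrist',(336.5,207),.012,s),pix2w('wrist',(339,226),.085,s), pix2w('wrist',(99,259),.041,s))
im=cv2.imread('pics/w1.png')
cv2.imwrite('pics/w1c.png',cv2.resize(im[160:270,270:400],None,fx=6,fy=5,interpolation=cv2.INTER_CUBIC))
cv2.imwrite('pics/w1d.png',cv2.resize(im[180:330,50:180],None,fx=5,fy=4,interpolation=cv2.INTER_CUBIC))
E
```

```text
[0.5239 0.1416 0.012 ] [0.5255 0.141  0.085 ] [ 0.4893 -0.0832  0.041 ]
```

View pics/w1c.png

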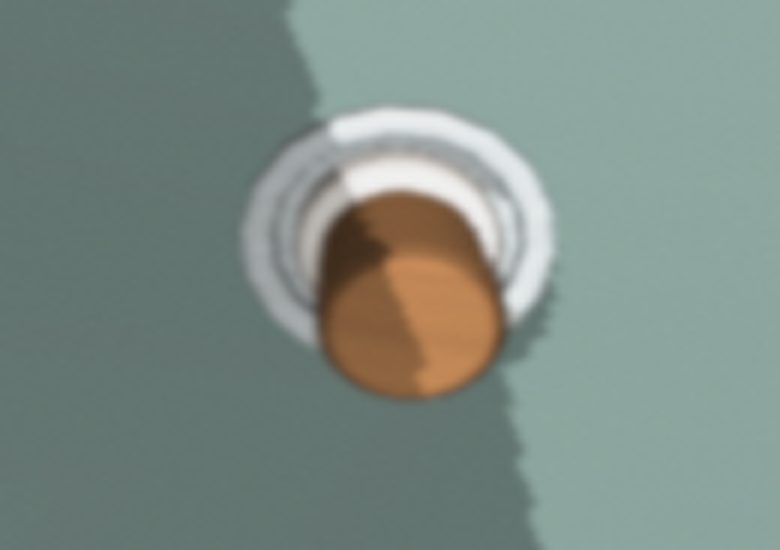

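View pics/w1d.png

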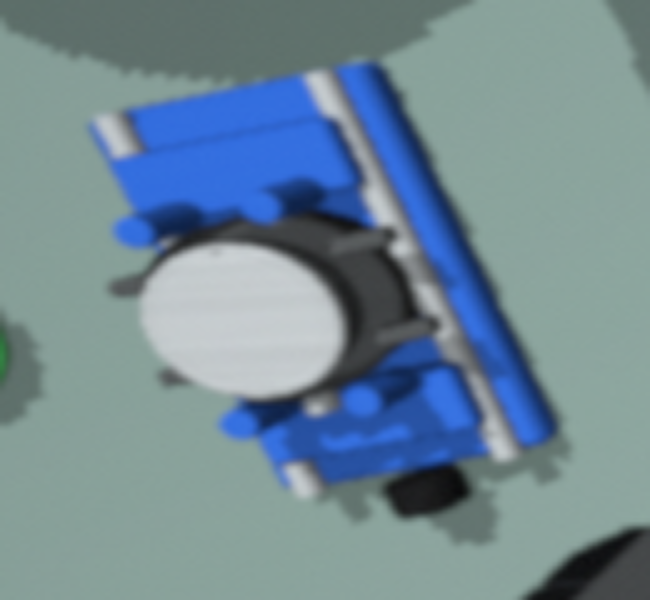

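```bash
python3 - <<'E'
from h import *
s=bot.read_state(); print(delta([.5245,.1412,.18],s))
E
```

```text
[0.0115 0.0003 0.0703]
```

Call:
{"method": "step_arm", "body": {
  "steps": [
    [0.085, 0.006, 0, 0.035, 0],
    [0.085, 0.0115, 0, 0.07, 0],
    [0.085, 0.0115, 0, 0.07, 0],
    [0.085, 0.0115, 0, 0.07, 0]
  ]
}}

```text
clock: 2.9
eef_pos: [0.5244, 0.1406, 0.1805]
eef_rot: [-0.0, 0.819, 0.574, -0.001]
wrist_force: [0.6, -0.6, 0.9]
opening: 0.0848
```

```bash
python3 - <<'E'
from h import *
s=bot.read_state(); print(s['eef_pos'])
im=save('wrist','w2.png')
cv2.imwrite('pics/w2c.png',cv2.resize(im[150:300,240:400,::-1],None,fx=5,fy=4,interpolation=cv2.INTER_CUBIC))
print(proj('wrist',[[.5245,.1412,.012],[.5245,.1412,.085]],s))
E
```

```text
[0.5244 0.1406 0.1805]
[[325.1712 223.5436]
 [324.899  250.2516]]
```

View pics/w2c.png

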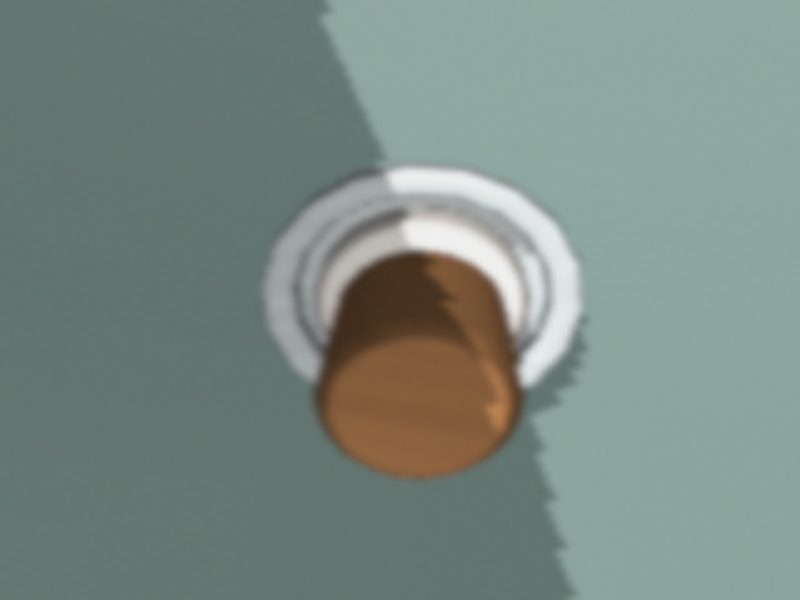

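```bash
python3 - <<'E'
from h import *
s=bot.read_state(); 
print(pix2w('wrist',(324.6,223),.012,s),pix2w('wrist',(323.8,251.2),.085,s))
print(delta([.5245,.1415,.057],s))
E
```

```text
[0.5253 0.1409 0.012 ] [0.5261 0.1403 0.085 ]
[ 0.0006 -0.001   0.1245]
```

Call:
{"method": "step_arm", "body": {
  "steps": [
    [0.085, 0, 0.001, 0.04, 0],
    [0.085, 0, 0.001, 0.08, 0],
    [0.085, 0, 0.001, 0.11, 0],
    [0.085, 0, 0.001, 0.1235, 0],
    [0.085, 0, 0.001, 0.1235, 0],
    [0.085, 0, 0.001, 0.1235, 0]
  ]
}}

```text
clock: 3.55
eef_pos: [0.527, 0.1401, 0.0584]
eef_rot: [0.0, 0.819, 0.573, 0.001]
wrist_force: [1.7, 0.8, -1.0]
opening: 0.0849
```

Call:
{"method": "step_arm", "body": {
  "steps": [
    [0.05, 0, 0, 0, 0],
    [0.035, 0, 0, 0, 0],
    [0.015, 0, 0, 0, 0],
    [0.015, 0, 0, 0, 0],
    [0.015, 0, 0, 0, 0],
    [0.015, 0, 0, 0, 0],
    [0.015, 0, 0, 0, 0]
  ]
}}

```text
clock: 4.25
eef_pos: [0.526, 0.1399, 0.0571]
eef_rot: [0.0, 0.819, 0.573, 0.0]
wrist_force: [-1.2, -0.8, 5.7]
opening: 0.0247
```

```bash
python3 - <<'E'
from h import *
s=bot.read_state(); print(s)
save('side','s3.png');save('wrist','w3.png')
E
```

```text
{'clock': 4.25, 'qpos': array([ 0.2571,  0.4912,  1.9445, -0.0001,  0.7055, -0.9639]), 'dq': array([ 0.0014, -0.001 , -0.0016, -0.0002,  0.0002, -0.0006]), 'joint_efforts': array([  0.0744, -54.9227, -21.018 ,   0.0243,  -0.2803,   0.0042]), 'eef_pos': array([0.526 , 0.1399, 0.0571]), 'eef_rot': array([0.0001, 0.8193, 0.5733, 0.0002]), 'wrist_force': array([-1.2485, -0.7815,  5.7468]), 'wrist_torque': array([-0.066 ,  0.1293, -0.0313]), 'opening': 0.024711401053064734}
```

View pics/w3.png

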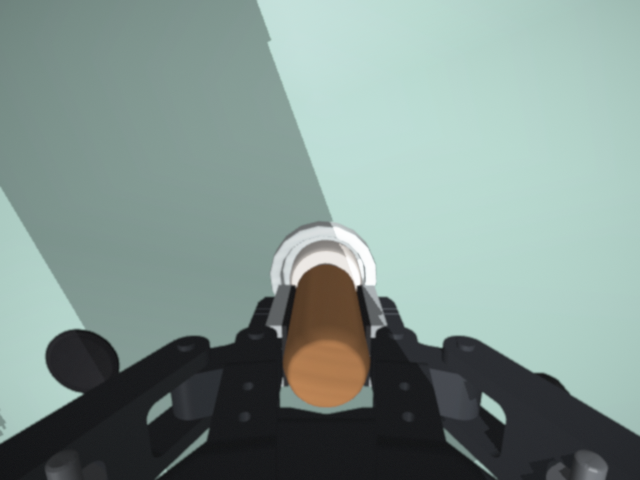

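Call:
{"method": "step_arm", "body": {
  "steps": [
    [0.015, 0, 0, -0.01, 0],
    [0.015, 0, 0, -0.03, 0],
    [0.015, 0, 0, -0.06, 0],
    [0.015, 0, 0, -0.09, 0],
    [0.015, -0.03, 0.01, -0.13, 0],
    [0.015, -0.07, 0.03, -0.13, 0],
    [0.015, -0.11, 0.05, -0.13, 0],
    [0.015, -0.15, 0.07, -0.13, 0],
    [0.015, -0.19, 0.09, -0.13, 0],
    [0.015, -0.223, 0.103, -0.13, 0],
    [0.015, -0.223, 0.103, -0.13, 0],
    [0.015, -0.223, 0.103, -0.13, 0],
    [0.015, -0.223, 0.103, -0.13, 0]
  ]
}}

```text
clock: 5.65
eef_pos: [0.5458, -0.1042, 0.1868]
eef_rot: [-0.0, 0.819, 0.573, -0.0]
wrist_force: [0.1, 0.5, -1.5]
opening: 0.025
```

```bash
python3 - <<'E'
from h import *
s=bot.read_state(); print(s['clock'],s['eef_pos'],s['eef_rot'],s['wrist_force'],s['opening'],s['qpos'])
save('wrist','w4.png')
print(proj('wrist',[[.49,-.085,.041]],s))
E
```

```text
5.65 [ 0.5458 -0.1042  0.1868] [-0.0003  0.8193  0.5734 -0.0001] [ 0.1106  0.5288 -1.5254] 0.02499827563161447 [-0.1916  0.3174  1.8424  0.0004  0.9824 -1.413 ]
[[322.6015 148.851 ]]
```

View pics/w4.png

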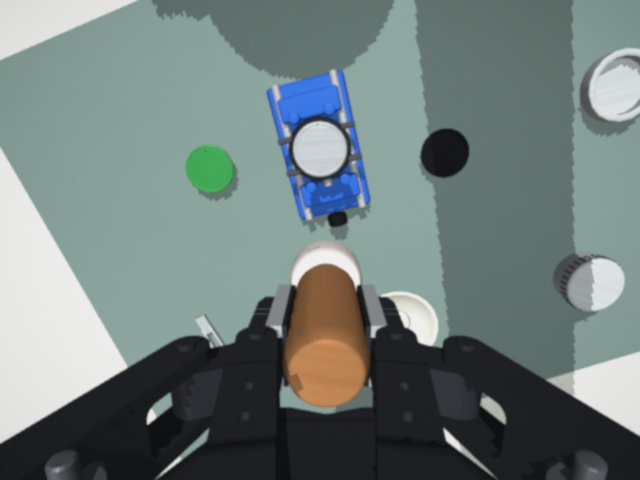

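```bash
python3 - <<'E'
from h import *
s=bot.read_state(); im=cv2.imread('pics/w4.png')
for d in bot.silhouettes('back','wrist')[:4]:
    m=d['pixels'].astype(np.uint8); c=max(cv2.findContours(m,0,1)[0],key=len); 
    if len(c)>5: print(d['conf'],m.sum(),cv2.fitEllipse(c))
a=np.linspace(0,2*np.pi,60)
def circ(c,r,col):
    P=np.c_[c[0]+r*np.cos(a),c[1]+r*np.sin(a),0*a+c[2]]
    q=proj('wrist',P,s); cv2.polylines(im,[np.round(q*16).astype(int)],True,col,1,cv2.LINE_AA,4)
e=s['eef_pos']; 
circ((e[0],e[1],e[2]-.052),.017,(0,0,255)); circ((e[0],e[1],e[2]-.037),.017,(0,255,255)); circ((e[0],e[1],e[2]+.033),.013,(255,255,0))
b=pix2w('wrist',(320.5,149),.041,s); print(b); circ(b,.019,(0,0,255))
cv2.imwrite('pics/w4c.png',cv2.resize(im[100:420,240:410],None,fx=3,fy=1.85,interpolation=cv2.INTER_CUBIC))
cv2.imwrite('pics/w4d.png',cv2.resize(im[100:200,260:390],None,fx=6,fy=6,interpolation=cv2.INTER_CUBIC))
E
```

```text
0.76 2321 ((318.9552001953125, 148.25820922851562), (53.09062576293945, 53.89474105834961), 164.42144775390625)
0.76 1870 ((208.93812561035156, 167.98422241210938), (45.55326461791992, 50.50297546386719), 135.23268127441406)
0.56 1894 ((444.2745361328125, 152.4049530029297), (45.98131561279297, 50.64495849609375), 40.99176788330078)
0.4 11384 ((325.48956298828125, 328.0051574707031), (82.69776916503906, 180.4717559814453), 179.74057006835938)
[ 0.4897 -0.0862  0.041 ]
```

View pics/w4c.png

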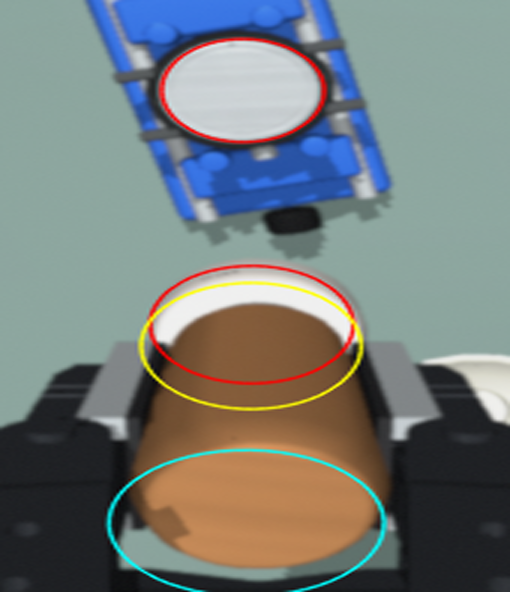

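View pics/w4d.png

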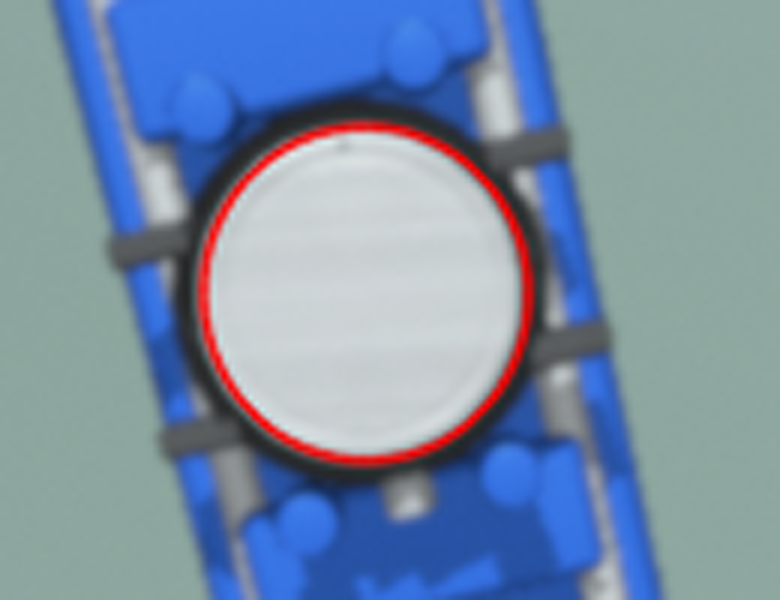

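Call:
{"method": "step_arm", "body": {
  "steps": [
    [0.015, -0.001, -0.03, 0.01, 0],
    [0.015, -0.0023, -0.059, 0.04, 0],
    [0.015, -0.0023, -0.059, 0.07, 0],
    [0.015, -0.0023, -0.059, 0.078, 0],
    [0.015, -0.0023, -0.059, 0.078, 0],
    [0.015, -0.0023, -0.059, 0.078, 0],
    [0.015, -0.0023, -0.059, 0.078, 0]
  ]
}}

```text
clock: 6.45
eef_pos: [0.4913, -0.0871, 0.11]
eef_rot: [0.001, 0.819, 0.573, 0.001]
wrist_force: [-0.1, -0.0, -1.6]
opening: 0.0245
```

```bash
python3 - <<'E'
from h import *
s=bot.read_state(); print(s['clock'],s['eef_pos'],s['eef_rot'],s['wrist_force'],s['wrist_torque'])
a=save('wrist','w5.png');b=save('side','s5.png');c=save('top','t5.png')
cv2.imwrite('pics/5.png',np.hstack([cv2.resize(a[190:350,240:410],(400,400),interpolation=2),cv2.resize(b[240:370,240:370],(400,400),interpolation=2)])[:,:,::-1])
cv2.imwrite('pics/5t.png',cv2.resize(c[220:360,310:450],(560,560),interpolation=2)[:,:,::-1])
E
```

```text
6.45 [ 0.4913 -0.0871  0.11  ] [0.0008 0.8193 0.5734 0.0008] [-0.1302 -0.002  -1.5634] [-0.0057  0.0349 -0.0331]
```

View pics/5.png

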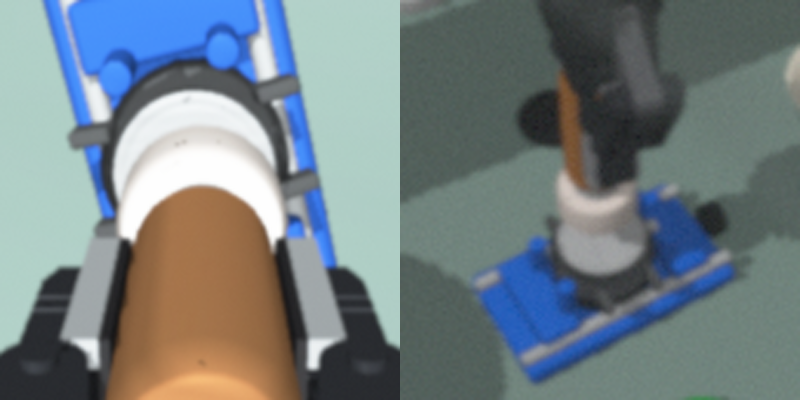

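View pics/5t.png

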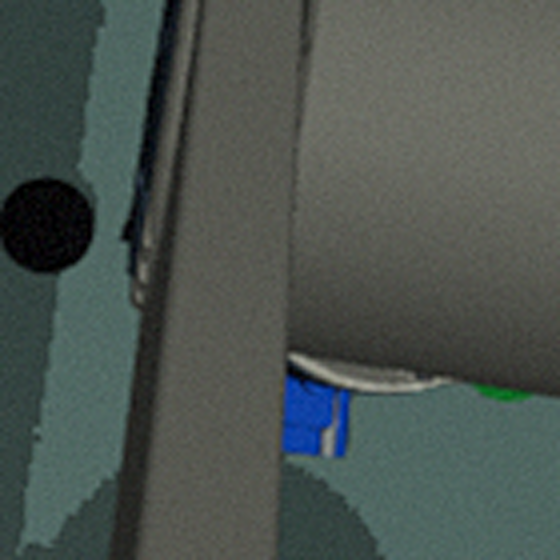

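```bash
python3 - <<'E'
from h import *
s=bot.read_state();print(s['eef_pos'])
print(delta([.4897,-.0862,.1],s))
print(proj('side',[[.49,-.086,.041],[.49,-.086,.058],[.49,-.086,.09]]))
im=cv2.imread('pics/s5.png'); cv2.imwrite('pics/s5c.png',cv2.resize(im[270:350,270:350],(800,600)[::-1] and (600,600),interpolation=2))
w=cv2.imread('pics/w5.png'); 
a=np.linspace(0,2*np.pi,60)
def circ(c,r,col):
    P=np.c_[c[0]+r*np.cos(a),c[1]+r*np.sin(a),0*a+c[2]]
    q=proj('wrist',P,s); cv2.polylines(w,[np.round(q*16).astype(int)],True,col,1,cv2.LINE_AA,4)
circ((.4897,-.0862,.041),.019,(0,0,255))
e=s['eef_pos'];circ((e[0],e[1],e[2]-.052),.017,(0,255,0))
circ((e[0],e[1],e[2]-.037),.017,(0,255,255))
cv2.imwrite('pics/w5c.png',cv2.resize(w[190:330,240:410],(800,600),interpolation=2))
E
```

```text
[ 0.4906 -0.0871  0.1096]
[ 0.0005 -0.0012  0.0096]
[[305.2561 313.158 ]
 [304.9372 305.2181]
 [304.2996 289.3461]]
```

View pics/w5c.png

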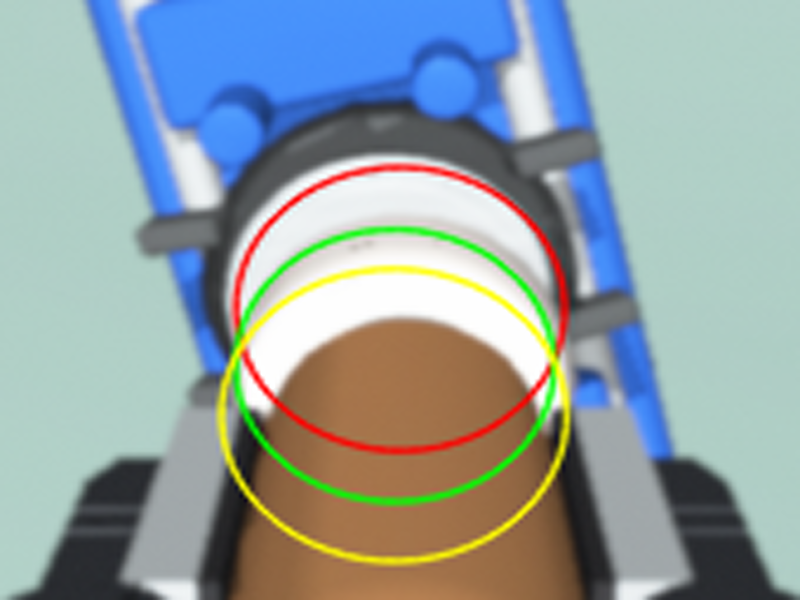

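View pics/s5c.png

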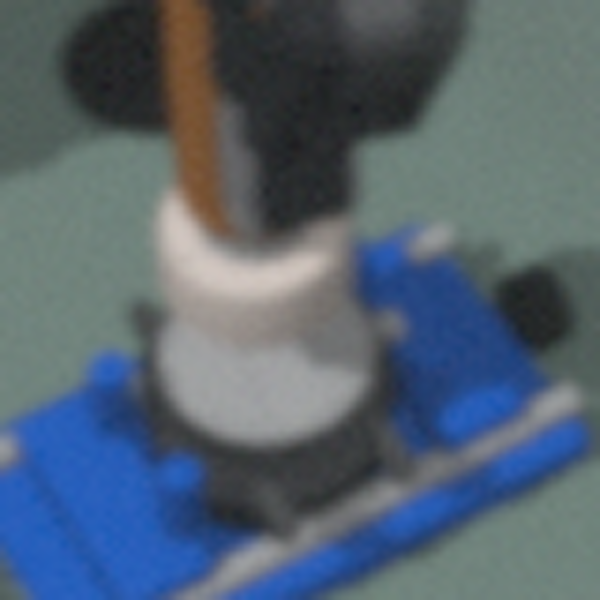

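Call:
{"method": "step_arm", "body": {
  "steps": [
    [0.015, -0.001, -0.001, 0.003, 0],
    [0.015, -0.001, -0.001, 0.006, 0],
    [0.015, -0.001, -0.001, 0.009, 0],
    [0.015, -0.001, -0.001, 0.011, 0],
    [0.015, -0.001, -0.001, 0.0115, 0],
    [0.015, -0.001, -0.001, 0.012, 0],
    [0.015, -0.001, -0.001, 0.012, 0]
  ]
}}

```text
clock: 7.3
eef_pos: [0.4886, -0.0875, 0.0967]
eef_rot: [-0.0, 0.819, 0.573, -0.0]
wrist_force: [0.6, 0.2, -1.5]
opening: 0.0249
```

```bash
python3 - <<'E'
from h import *
s=bot.read_state(); print(s['clock'],s['eef_pos'],s['wrist_force'],s['wrist_torque'])
a=save('wrist','w6.png');b=save('side','s6.png')
cv2.imwrite('pics/6.png',np.hstack([cv2.resize(a[190:350,240:410],(400,400),interpolation=2),cv2.resize(b[270:350,270:350],(400,400),interpolation=2)])[:,:,::-1])
E
```

```text
7.3 [ 0.4886 -0.0875  0.0967] [ 0.5914  0.2356 -1.5103] [-0.032   0.0154  0.0425]
```

View pics/6.png

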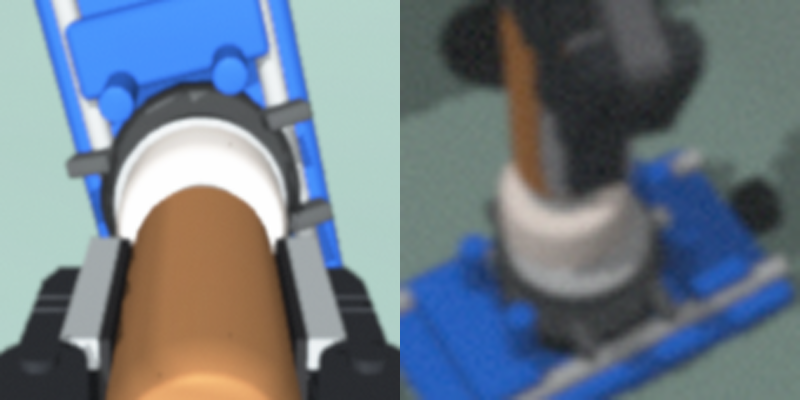

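```bash
python3 - <<'E'
import cv2
b=cv2.imread('pics/s6.png');cv2.imwrite('pics/6s.png',cv2.resize(b[290:340,280:330],(600,600),interpolation=2))
E
```

```text
(no output)
```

View pics/6s.png

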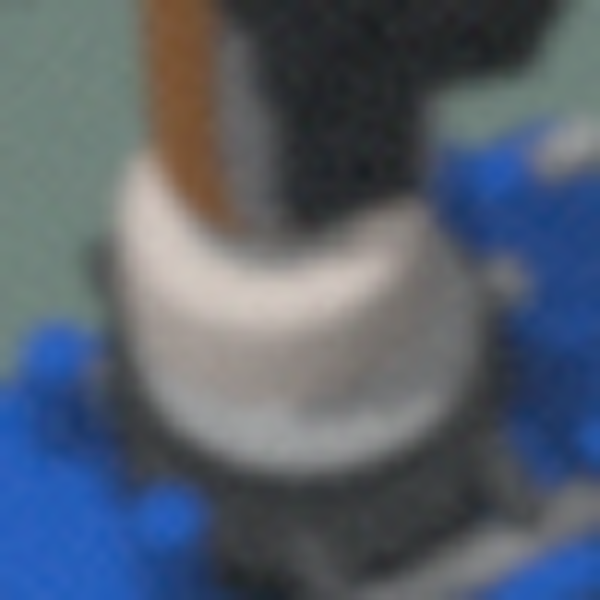

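```bash
python3 - <<'E'
from h import *
s=bot.read_state();R=qR(s['eef_rot']); p=np.array([.489,-.087,.041])
q=proj('side',[p,p+R[:,0]*.01,p+R[:,1]*.01,p+[0,0,.01]]);print(q[1:]-q[0])
e=np.array(s['eef_pos'])
print(q[0],proj('wrist',[p],s))
w=cv2.imread('pics/w6.png');cv2.imwrite('pics/6w.png',cv2.resize(w[225:305,280:370],(720,640)and(675,600),interpolation=2))
E
```

```text
[[-2.1147 -5.7479]
 [ 7.1951 -1.8638]
 [-0.1882 -4.6289]]
[305.0998 314.0138] [[324.7087 273.2866]]
```

View pics/6w.png

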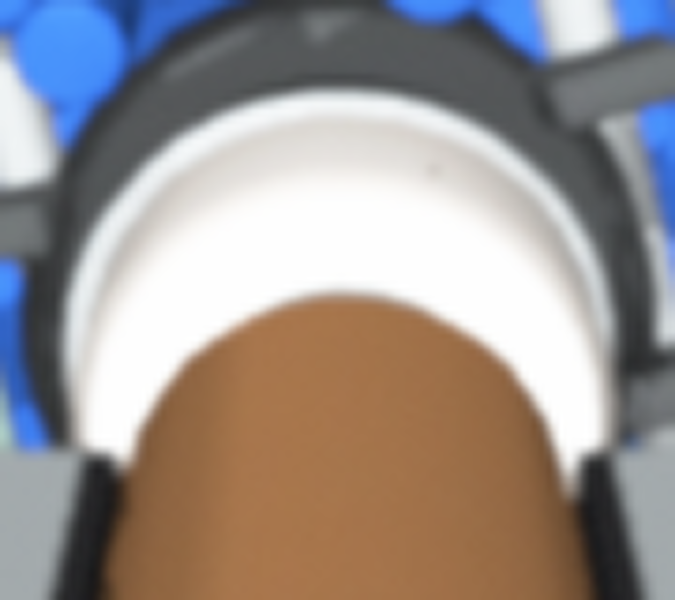

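Call:
{"method": "step_arm", "body": {
  "steps": [
    [0.015, -0.0005, 0.0012, 0.001, 0],
    [0.015, -0.0005, 0.0012, 0.002, 0],
    [0.015, -0.0005, 0.0012, 0.003, 0],
    [0.015, -0.0005, 0.0012, 0.003, 0]
  ]
}}

```text
clock: 7.8
eef_pos: [0.4894, -0.0884, 0.0936]
eef_rot: [-0.0, 0.819, 0.573, -0.0]
wrist_force: [-0.0, 0.5, -1.5]
opening: 0.0246
```

```bash
python3 - <<'E'
from h import *
s=bot.read_state(); print(s['clock'],s['eef_pos'],s['wrist_force'],s['wrist_torque'])
a=save('wrist','w7.png');b=save('side','s7.png')
cv2.imwrite('pics/7.png',np.hstack([cv2.resize(a[225:305,280:370],(450,400),interpolation=2),cv2.resize(b[295:335,285:320],(350,400),interpolation=2)])[:,:,::-1])
E
```

```text
7.8 [ 0.4894 -0.0884  0.0936] [-0.0332  0.5099 -1.5257] [ 0.0611 -0.0307  0.0097]
```

View pics/7.png

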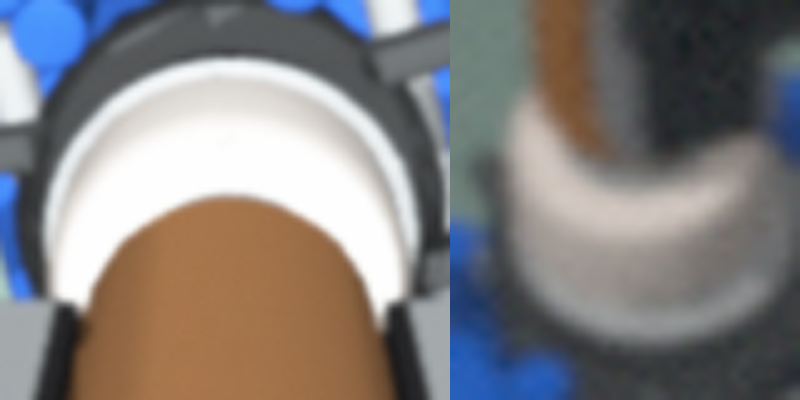

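Call:
{"method": "step_arm", "body": {
  "steps": [
    [0.015, 0, 0.0003, 0.0005, 0],
    [0.015, 0, 0.0003, 0.001, 0],
    [0.015, 0, 0.0003, 0.0015, 0],
    [0.015, 0, 0.0003, 0.0015, 0]
  ]
}}

```text
clock: 8.3
eef_pos: [0.4898, -0.0885, 0.0922]
eef_rot: [-0.0, 0.819, 0.573, -0.0]
wrist_force: [-1.0, -0.4, -1.5]
opening: 0.0246
```

Call:
{"method": "step_arm", "body": {
  "steps": [
    [0.015, 0, 0, 0.0005, 0],
    [0.015, 0, 0, 0.001, 0],
    [0.015, 0, 0, 0.001, 0]
  ]
}}

```text
clock: 8.6
eef_pos: [0.4898, -0.0885, 0.0912]
eef_rot: [-0.0, 0.819, 0.573, -0.0]
wrist_force: [0.4, -0.5, -1.1]
opening: 0.0245
```

Call:
{"method": "step_arm", "body": {
  "steps": [
    [0.015, 0, 0, 0.0005, 0],
    [0.015, 0, 0, 0.001, 0],
    [0.015, 0, 0, 0.001, 0]
  ]
}}

```text
clock: 8.9
eef_pos: [0.4898, -0.0885, 0.0902]
eef_rot: [-0.0, 0.819, 0.573, -0.0]
wrist_force: [-0.6, 0.1, -1.5]
opening: 0.0247
```

Call:
{"method": "step_arm", "body": {
  "steps": [
    [0.015, 0, 0, 0.0005, 0],
    [0.015, 0, 0, 0.001, 0],
    [0.015, 0, 0, 0.001, 0]
  ]
}}

```text
clock: 9.2
eef_pos: [0.4899, -0.0885, 0.0894]
eef_rot: [0.0, 0.819, 0.573, 0.0]
wrist_force: [-1.0, 0.3, 1.6]
opening: 0.0247
```

Call:
{"method": "step_arm", "body": {
  "steps": [
    [0.015, 0, 0, 0.0003, 0],
    [0.015, 0, 0, 0.0005, 0],
    [0.015, 0, 0, 0.0005, 0]
  ]
}}

```text
clock: 9.5
eef_pos: [0.49, -0.0886, 0.0889]
eef_rot: [0.0, 0.819, 0.573, 0.0]
wrist_force: [-0.1, -0.2, 3.7]
opening: 0.0249
```

Call:
{"method": "step_arm", "body": {
  "steps": [
    [0.015, 0, 0, 0.0003, 0],
    [0.015, 0, 0, 0.0005, 0],
    [0.015, 0, 0, 0.0005, 0]
  ]
}}

```text
clock: 9.8
eef_pos: [0.49, -0.0886, 0.0883]
eef_rot: [0.0, 0.819, 0.573, 0.0]
wrist_force: [0.3, -0.4, 2.1]
opening: 0.0243
```

Call:
{"method": "step_arm", "body": {
  "steps": [
    [0.015, 0, 0, 0.0003, 0],
    [0.015, 0, 0, 0.0006, 0],
    [0.015, 0, 0, 0.0006, 0]
  ]
}}

```text
clock: 10.1
eef_pos: [0.4899, -0.0885, 0.0877]
eef_rot: [0.0, 0.819, 0.573, 0.0]
wrist_force: [-0.5, 0.8, 4.0]
opening: 0.0248
```

Call:
{"method": "step_arm", "body": {
  "steps": [
    [0.015, 0, 0, 0.0003, 0],
    [0.015, 0, 0, 0.0006, 0],
    [0.015, 0, 0, 0.0006, 0]
  ]
}}

```text
clock: 10.4
eef_pos: [0.4899, -0.0885, 0.0871]
eef_rot: [0.0, 0.819, 0.573, 0.0]
wrist_force: [0.8, -1.0, 3.5]
opening: 0.0248
```

Call:
{"method": "step_arm", "body": {
  "steps": [
    [0.015, 0, 0, 0.0003, 0],
    [0.015, 0, 0, 0.0006, 0],
    [0.015, 0, 0, 0.0006, 0]
  ]
}}

```text
clock: 10.7
eef_pos: [0.4898, -0.0885, 0.0864]
eef_rot: [0.0, 0.819, 0.573, 0.0]
wrist_force: [-0.2, -0.3, 2.6]
opening: 0.0246
```

Call:
{"method": "step_arm", "body": {
  "steps": [
    [0.015, 0, 0, 0.0003, 0],
    [0.015, 0, 0, 0.0006, 0],
    [0.015, 0, 0, 0.0006, 0]
  ]
}}

```text
clock: 11.0
eef_pos: [0.4899, -0.0885, 0.086]
eef_rot: [0.0, 0.819, 0.573, 0.0]
wrist_force: [0.0, -1.1, 4.4]
opening: 0.0244
```

Call:
{"method": "step_arm", "body": {
  "steps": [
    [0.015, 0, 0, 0.0003, 0],
    [0.015, 0, 0, 0.0005, 0],
    [0.015, 0, 0, 0.0005, 0]
  ]
}}

```text
clock: 11.3
eef_pos: [0.49, -0.0885, 0.0856]
eef_rot: [0.0, 0.819, 0.573, 0.0]
wrist_force: [-0.9, 0.1, 7.8]
opening: 0.0245
```

Call:
{"method": "step_arm", "body": {
  "steps": [
    [0.015, 0, 0, 0.0001, 0],
    [0.015, 0, 0, 0.0002, 0],
    [0.015, 0, 0, 0.0002, 0]
  ]
}}

```text
clock: 11.6
eef_pos: [0.49, -0.0885, 0.0855]
eef_rot: [0.0, 0.819, 0.573, 0.0]
wrist_force: [-0.0, 0.4, 7.6]
opening: 0.0246
```

Call:
{"method": "step_arm", "body": {
  "steps": [
    [0.015, 0, 0, 0.0001, 0],
    [0.015, 0, 0, 0.0002, 0],
    [0.015, 0, 0, 0.0002, 0]
  ]
}}

```text
clock: 11.9
eef_pos: [0.4901, -0.0885, 0.0854]
eef_rot: [0.0, 0.819, 0.573, 0.0]
wrist_force: [-0.5, -0.1, 9.3]
opening: 0.0243
```

Call:
{"method": "step_arm", "body": {
  "steps": [
    [0.015, 0, 0, 0.0001, 0],
    [0.015, 0, 0, 0.0002, 0],
    [0.015, 0, 0, 0.0002, 0]
  ]
}}

```text
clock: 12.2
eef_pos: [0.4901, -0.0885, 0.0852]
eef_rot: [0.0, 0.819, 0.573, 0.0]
wrist_force: [-1.6, 0.7, 9.5]
opening: 0.0248
```

Call:
{"method": "step_arm", "body": {
  "steps": [
    [0.015, 0, 0, 0.0001, 0],
    [0.015, 0, 0, 0.0002, 0],
    [0.015, 0, 0, 0.0002, 0]
  ]
}}

```text
clock: 12.5
eef_pos: [0.4902, -0.0885, 0.0851]
eef_rot: [0.0, 0.819, 0.573, 0.0]
wrist_force: [-1.1, 1.1, 8.7]
opening: 0.0248
```

Call:
{"method": "step_arm", "body": {
  "steps": [
    [0.015, 0, 0, 0.0001, 0],
    [0.015, 0, 0, 0.0002, 0],
    [0.015, 0, 0, 0.0002, 0]
  ]
}}

```text
clock: 12.8
eef_pos: [0.4902, -0.0885, 0.0849]
eef_rot: [0.0, 0.819, 0.573, 0.0]
wrist_force: [-1.6, 0.5, 10.2]
opening: 0.0247
```

Call:
{"method": "step_arm", "body": {
  "steps": [
    [0.015, 0, 0, 0.0001, 0],
    [0.015, 0, 0, 0.0002, 0],
    [0.015, 0, 0, 0.0002, 0]
  ]
}}

```text
clock: 13.1
eef_pos: [0.4903, -0.0885, 0.0847]
eef_rot: [0.0, 0.819, 0.573, 0.0]
wrist_force: [-0.5, 1.0, 9.5]
opening: 0.0245
```

Call:
{"method": "step_arm", "body": {
  "steps": [
    [0.015, 0, 0, 0.0001, 0],
    [0.015, 0, 0, 0.0002, 0],
    [0.015, 0, 0, 0.0002, 0]
  ]
}}

```text
clock: 13.4
eef_pos: [0.4903, -0.0885, 0.0845]
eef_rot: [0.0, 0.819, 0.573, 0.0]
wrist_force: [-0.2, 0.9, 10.6]
opening: 0.0246
```

Call:
{"method": "step_arm", "body": {
  "steps": [
    [0.015, 0, 0, 0.0001, 0],
    [0.015, 0, 0, 0.0002, 0],
    [0.015, 0, 0, 0.0002, 0]
  ]
}}

```text
clock: 13.7
eef_pos: [0.4903, -0.0885, 0.0844]
eef_rot: [0.0, 0.819, 0.573, 0.0]
wrist_force: [-0.9, 0.5, 11.5]
opening: 0.0244
```

Call:
{"method": "step_arm", "body": {
  "steps": [
    [0.015, 0, 0, 0.0001, 0],
    [0.015, 0, 0, 0.0002, 0],
    [0.015, 0, 0, 0.0002, 0]
  ]
}}

```text
clock: 14.0
eef_pos: [0.49, -0.0885, 0.0837]
eef_rot: [0.0, 0.819, 0.573, 0.0]
wrist_force: [0.1, 0.3, 5.6]
opening: 0.0249
```

Call:
{"method": "step_arm", "body": {
  "steps": [
    [0.015, 0, 0, 0.0001, 0],
    [0.015, 0, 0, 0.0002, 0],
    [0.015, 0, 0, 0.0002, 0]
  ]
}}

```text
clock: 14.3
eef_pos: [0.4901, -0.0885, 0.0836]
eef_rot: [0.0, 0.819, 0.573, 0.0]
wrist_force: [1.0, 0.8, 7.7]
opening: 0.0246
```

Call:
{"method": "step_arm", "body": {
  "steps": [
    [0.015, 0, 0, 0.0001, 0],
    [0.015, 0, 0, 0.0002, 0],
    [0.015, 0, 0, 0.0002, 0]
  ]
}}

```text
clock: 14.6
eef_pos: [0.4901, -0.0885, 0.0835]
eef_rot: [0.0, 0.819, 0.573, 0.0]
wrist_force: [-0.3, 1.1, 7.7]
opening: 0.0246
```

```bash
python3 - <<'E'
from h import *
s=bot.read_state(); print(s['clock'],s['eef_pos'],s['wrist_force'],s['wrist_torque'])
a=save('wrist','w8.png');b=save('side','s8.png')
cv2.imwrite('pics/8.png',np.hstack([cv2.resize(a[215:305,280:370],(450,400),interpolation=2),cv2.resize(b[295:335,285:320],(350,400),interpolation=2)])[:,:,::-1])
E
```

```text
14.6 [ 0.4901 -0.0885  0.0835] [-0.3341  1.0929  7.6941] [0.2114 0.1361 0.0267]
```

View pics/8.png

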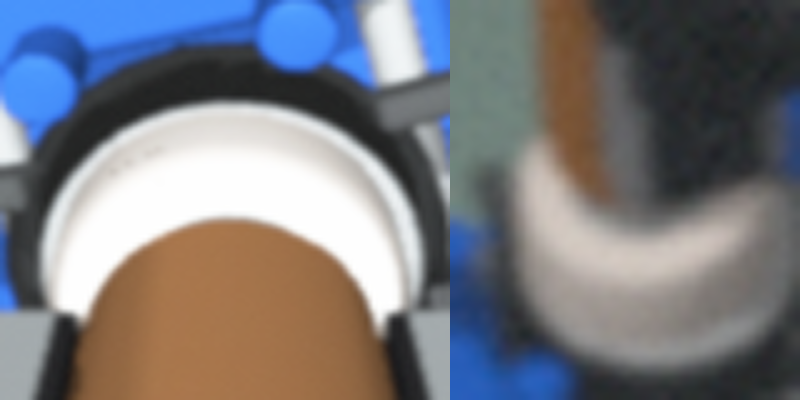

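Call:
{"method": "step_arm", "body": {
  "steps": [
    [0.015, 0, 0, 0.0001, 0],
    [0.015, 0, 0, 0.0003, 0],
    [0.015, 0, 0, 0.0003, 0]
  ]
}}

```text
clock: 15.0
eef_pos: [0.4902, -0.0885, 0.0833]
eef_rot: [0.0, 0.819, 0.573, 0.0]
wrist_force: [-0.6, 1.0, 11.2]
opening: 0.0244
```

Call:
{"method": "step_arm", "body": {
  "steps": [
    [0.015, 0, 0, 0.0001, 0],
    [0.015, 0, 0, 0.0002, 0],
    [0.015, 0, 0, 0.0002, 0]
  ]
}}

```text
clock: 15.3
eef_pos: [0.4901, -0.0885, 0.0832]
eef_rot: [0.0, 0.819, 0.573, 0.0]
wrist_force: [-0.5, 1.5, 12.9]
opening: 0.0247
```

Call:
{"method": "step_arm", "body": {
  "steps": [
    [0.015, 0, 0, 0.0001, 0],
    [0.015, 0, 0, 0.0001, 0],
    [0.015, 0, 0, 0.0001, 0]
  ]
}}

```text
clock: 15.6
eef_pos: [0.4902, -0.0885, 0.0832]
eef_rot: [0.0, 0.819, 0.573, 0.0]
wrist_force: [-0.4, 1.4, 12.5]
opening: 0.0247
```

Call:
{"method": "step_arm", "body": {
  "steps": [
    [0.015, 0, 0, -0.001, 0],
    [0.015, 0, 0, -0.003, 0],
    [0.015, 0, 0, -0.01, 0],
    [0.015, 0, 0, -0.03, 0],
    [0.015, 0, 0.02, -0.06, 0],
    [0.015, 0, 0.06, -0.08, 0],
    [0.015, 0, 0.06, -0.08, 0],
    [0.015, 0, 0.06, -0.08, 0]
  ]
}}

```text
clock: 16.4
eef_pos: [0.5465, -0.1093, 0.1629]
eef_rot: [0.0, 0.819, 0.573, 0.0]
wrist_force: [-1.1, 0.2, -1.1]
opening: 0.0247
```

```bash
python3 - <<'E'
from h import *
s=bot.read_state(); print(s['clock'],s['eef_pos'],s['wrist_force'],s['wrist_torque'])
a=save('wrist','w9.png');b=save('side','s9.png')
cv2.imwrite('pics/9.png',np.hstack([cv2.resize(a[80:220,250:390],(400,400),interpolation=2),cv2.resize(b[280:350,270:340],(400,400),interpolation=2)])[:,:,::-1])
E
```

```text
16.4 [ 0.5465 -0.1093  0.1629] [-1.0722  0.2295 -1.1335] [-0.027   0.0484  0.0365]
```

View pics/9.png

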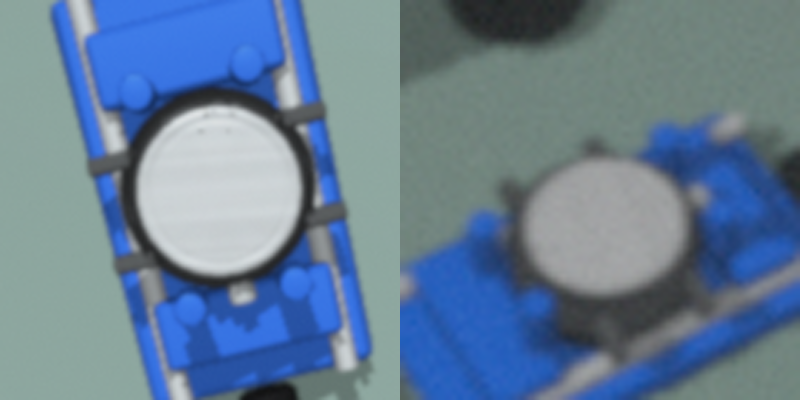

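View pics/w9.png

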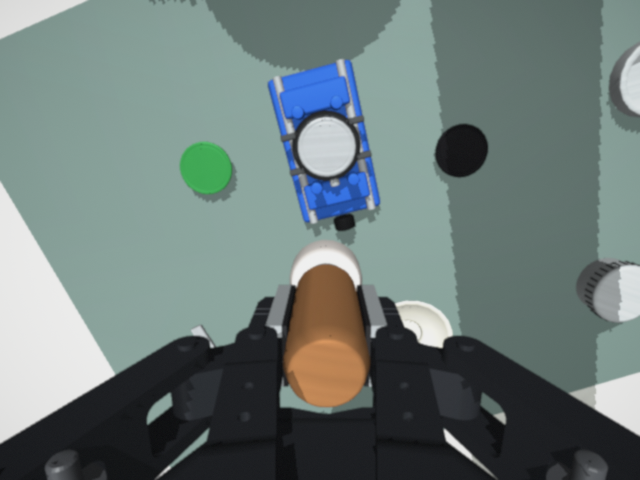

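Call:
{"method": "step_arm", "body": {
  "steps": [
    [0.015, 0, -0.03, 0.02, 0],
    [0.015, 0, -0.06, 0.05, 0],
    [0.015, 0, -0.06, 0.07, 0],
    [0.015, 0, -0.06, 0.073, 0],
    [0.015, 0, -0.06, 0.074, 0],
    [0.015, 0, -0.06, 0.075, 0],
    [0.015, 0, -0.06, 0.075, 0],
    [0.015, 0, -0.06, 0.075, 0]
  ]
}}

```text
clock: 17.3
eef_pos: [0.4905, -0.0887, 0.0883]
eef_rot: [0.0, 0.819, 0.573, 0.0]
wrist_force: [-0.1, -0.3, -1.3]
opening: 0.0249
```

Call:
{"method": "step_arm", "body": {
  "steps": [
    [0.015, 0, 0, 0.0003, 0],
    [0.015, 0, 0, 0.0006, 0],
    [0.015, 0, 0, 0.0009, 0],
    [0.015, 0, 0, 0.0012, 0],
    [0.015, 0, 0, 0.0012, 0]
  ]
}}

```text
clock: 17.8
eef_pos: [0.4898, -0.0885, 0.0863]
eef_rot: [-0.0, 0.819, 0.573, -0.0]
wrist_force: [0.1, -0.4, -1.6]
opening: 0.0248
```

Call:
{"method": "step_arm", "body": {
  "steps": [
    [0.015, 0, 0, 0.0003, 0],
    [0.015, 0, 0, 0.0006, 0],
    [0.015, 0, 0, 0.0009, 0],
    [0.015, 0, 0, 0.0009, 0]
  ]
}}

```text
clock: 18.2
eef_pos: [0.4898, -0.0885, 0.0854]
eef_rot: [-0.0, 0.819, 0.573, -0.0]
wrist_force: [0.2, 0.6, -1.3]
opening: 0.0251
```

Call:
{"method": "step_arm", "body": {
  "steps": [
    [0.015, 0, 0, 0.0003, 0],
    [0.015, 0, 0, 0.0006, 0],
    [0.015, 0, 0, 0.0006, 0]
  ]
}}

```text
clock: 18.5
eef_pos: [0.4898, -0.0885, 0.0848]
eef_rot: [-0.0, 0.819, 0.573, -0.0]
wrist_force: [-0.2, -0.8, -1.0]
opening: 0.0244
```

Call:
{"method": "step_arm", "body": {
  "steps": [
    [0.015, 0, 0, -0.01, 0],
    [0.015, 0, 0, -0.04, 0],
    [0.015, 0.02, -0.005, -0.06, 0],
    [0.015, 0.06, -0.01, -0.06, 0],
    [0.015, 0.1, -0.02, -0.06, 0],
    [0.015, 0.14, -0.03, -0.06, 0],
    [0.015, 0.18, -0.035, -0.06, 0],
    [0.015, 0.21, -0.042, -0.06, 0],
    [0.015, 0.227, -0.0443, -0.06, 0],
    [0.015, 0.227, -0.0443, -0.03, 0],
    [0.015, 0.227, -0.0443, 0.0, 0],
    [0.015, 0.227, -0.0443, 0.0, 0],
    [0.015, 0.227, -0.0443, 0.0, 0]
  ]
}}

```text
clock: 19.8
eef_pos: [0.5259, 0.1395, 0.0853]
eef_rot: [-0.0, 0.819, 0.573, -0.001]
wrist_force: [-0.0, 0.6, -0.5]
opening: 0.0251
```

```bash
python3 - <<'E'
from h import *
s=bot.read_state(); print(s['clock'],s['eef_pos'],s['wrist_force'],delta([.526,.1399,.0571],s))
a=save('wrist','w10.png');b=save('side','s10.png')
cv2.imwrite('pics/10.png',np.hstack([cv2.resize(a[200:360,240:400],(400,400),interpolation=2),cv2.resize(b[180:260,200:280],(400,400),interpolation=2)])[:,:,::-1])
E
```

```text
19.8 [0.5259 0.1395 0.0853] [-0.0472  0.6183 -0.51  ] [0.0005 0.     0.0281]
```

View pics/10.png

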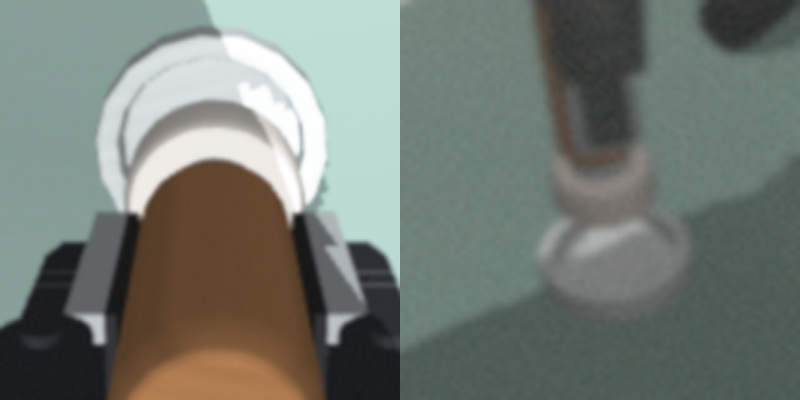

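Call:
{"method": "step_arm", "body": {
  "steps": [
    [0.015, 0.0005, 0.0005, 0.01, 0],
    [0.015, 0.0005, 0.0005, 0.015, 0],
    [0.015, 0.0005, 0.0005, 0.018, 0],
    [0.015, 0.0005, 0.0005, 0.02, 0],
    [0.015, 0.0005, 0.0005, 0.022, 0],
    [0.015, 0.0005, 0.0005, 0.024, 0],
    [0.015, 0.0005, 0.0005, 0.0255, 0],
    [0.015, 0.0005, 0.0005, 0.0255, 0]
  ]
}}

```text
clock: 20.7
eef_pos: [0.5265, 0.1402, 0.0592]
eef_rot: [-0.0, 0.819, 0.573, -0.0]
wrist_force: [0.2, -0.6, -1.0]
opening: 0.0249
```

Call:
{"method": "step_arm", "body": {
  "steps": [
    [0.015, 0, 0, 0.0005, 0],
    [0.015, 0, 0, 0.001, 0],
    [0.015, 0, 0, 0.0015, 0],
    [0.015, 0, 0, 0.0015, 0]
  ]
}}

```text
clock: 21.1
eef_pos: [0.5266, 0.1402, 0.0579]
eef_rot: [-0.0, 0.819, 0.573, -0.0]
wrist_force: [-0.2, 0.6, -0.5]
opening: 0.0246
```

Call:
{"method": "step_arm", "body": {
  "steps": [
    [0.015, 0, 0, 0.0003, 0],
    [0.015, 0, 0, 0.0006, 0],
    [0.015, 0, 0, 0.0006, 0]
  ]
}}

```text
clock: 21.4
eef_pos: [0.5267, 0.1402, 0.0573]
eef_rot: [0.0, 0.819, 0.573, 0.0]
wrist_force: [-0.1, -0.3, -0.3]
opening: 0.0248
```

Call:
{"method": "step_arm", "body": {
  "steps": [
    [0.015, 0, 0, 0.0003, 0],
    [0.015, 0, 0, 0.0005, 0],
    [0.015, 0, 0, 0.0005, 0]
  ]
}}

```text
clock: 21.7
eef_pos: [0.5268, 0.1402, 0.0572]
eef_rot: [0.0, 0.819, 0.573, 0.0]
wrist_force: [-1.8, -0.0, 5.4]
opening: 0.0245
```

Call:
{"method": "step_arm", "body": {
  "steps": [
    [0.027, 0, 0, 0, 0],
    [0.032, 0, 0, 0, 0],
    [0.045, 0, 0, 0, 0],
    [0.065, 0, 0, 0, 0],
    [0.085, 0, 0, 0, 0],
    [0.085, 0, 0, 0, 0],
    [0.085, 0, 0, 0, 0]
  ]
}}

```text
clock: 22.4
eef_pos: [0.5266, 0.1402, 0.0568]
eef_rot: [-0.0, 0.819, 0.573, -0.0]
wrist_force: [-0.0, -0.4, 0.6]
opening: 0.0847
```

Call:
{"method": "step_arm", "body": {
  "steps": [
    [0.085, 0, 0, -0.01, 0],
    [0.085, 0, 0, -0.04, 0],
    [0.085, 0, 0, -0.08, 0],
    [0.085, 0, 0, -0.12, 0],
    [0.085, -0.04, 0, -0.15, 0],
    [0.085, -0.08, 0, -0.15, 0],
    [0.085, -0.08, 0, -0.15, 0],
    [0.085, -0.08, 0, -0.15, 0]
  ]
}}

```text
clock: 23.2
eef_pos: [0.4993, 0.0646, 0.2077]
eef_rot: [0.0, 0.82, 0.573, 0.001]
wrist_force: [-0.5, 0.6, -0.8]
opening: 0.0849
```

```bash
python3 - <<'E'
from h import *
s=bot.read_state(); print(s['clock'],s['eef_pos'],s['opening'],s['wrist_force'])
a=save('wrist','w11.png');b=save('side','s11.png')
E
```

```text
23.2 [0.4993 0.0646 0.2077] 0.08486463091012361 [-0.4839  0.5674 -0.7581]
```

View pics/w11.png

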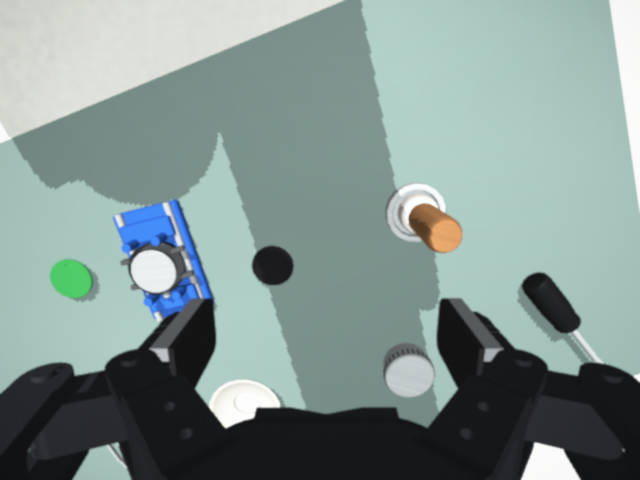

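View pics/s11.png

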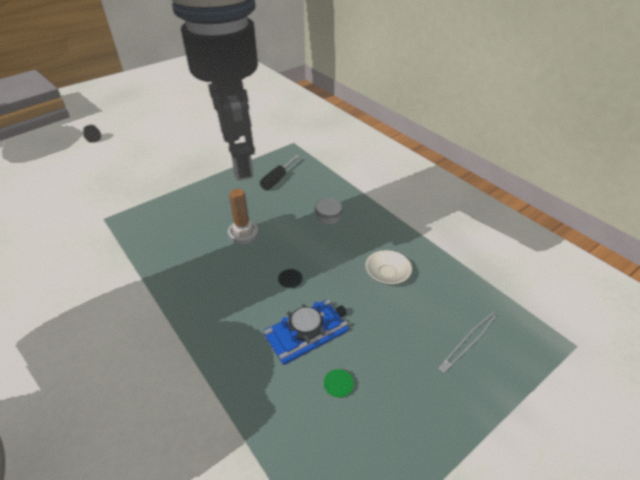

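```bash
python3 - <<'E'
import cv2
a=cv2.imread('pics/w11.png');b=cv2.imread('pics/w1.png')
import numpy as np
cv2.imwrite('pics/11.png',np.hstack([cv2.resize(b[210:310,60:160],(400,400),interpolation=2),cv2.resize(a[220:320,105:205],(400,400),interpolation=2)]))
cv2.imwrite('pics/11p.png',cv2.resize(a[170:270,370:480],(660,600),interpolation=2))
E
```

```text
(no output)
```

View pics/11.png

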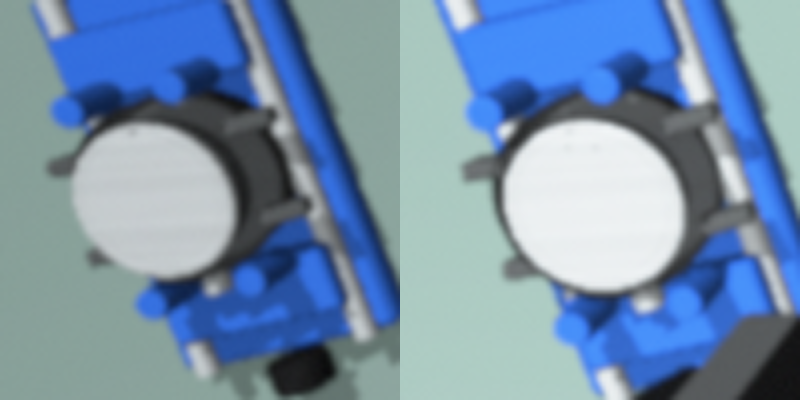

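View pics/11p.png

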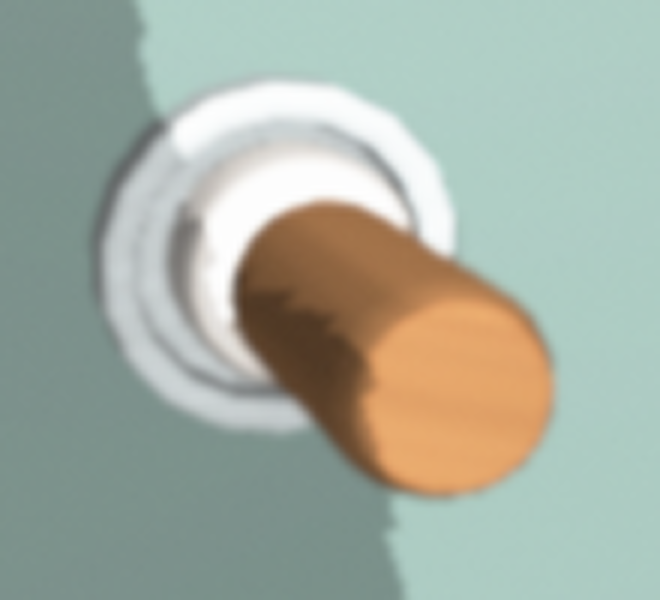

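```bash
python3 -c "
from bench import bot
print(bot.hand_in())"
```

```text
the job is handed in; nothing more can be done
None
```

I took the pusher from its stand, centred it on the case back and pressed in small steps. It is back upright in its stand with the gripper clear, and the job is handed in at about 23 s. No verdict was reported.

**Press:** The force read about 13 N when it dropped suddenly and the tool sank about 0.7 mm, which I took as the click. I then pressed on until the response was stiff. The highest reading was about 14.5 N, below the 21 N limit; forces are wrist readings corrected for the pusher's weight, noisy to about 1 N.

**Back home:** I lowered the pusher again afterwards and met no contact at a height where the back had carried about 9 N before the click. The last picture shows the case rim all round the back, where before it overhung the rim. I did not measure the exact seating depth.

**Pusher and bystanders:** The last pictures show the pusher upright in the cup. By eye, the tin, dish, tweezers and screwdriver lie where they began; I did not measure them.

**Disagreement between checks:** The cameras differed by a few millimetres on positions. I centred using the wrist and side views together, to within about 1 to 2 mm.

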